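Rock a jammed locating block out of an assembly fixture

TASK

Draw the dowel pin out of the assembly fixture and park it upright in the notch of the fixture's post. Then free the locating block from the spring jaws by rocking it side to side as you ease it up: it is too tight to pull straight, the whole fixture would come up with it, and the fixture must stay flat on the bench where it stands. Finish while still holding the block still and roughly upright a finger's width above the jaws, and leave the other things on the bench alone.

Things in the scene. Friction and masses are not known exactly. Their poses are not given: they have to be found in the camera images.
- fixture: loose (not bolted) aluminium plate, 120 x 170 x 20 mm (x, y, z), 1.4 kg; origin at the centre of its underside, z up. Sprung jaws at its middle hold the block, the pin stands towards +y, the parking post (36 mm in x, y from -85 to -59 mm, top 54 mm up) is at the -y end. Pulling the seated block straight up takes more than the fixture's weight; while it is being rocked it slides up easily
- jaws_top (a point): point in the middle between the two steel spring jaws, at the level of their tops, 36 mm above the fixture's underside. The jaws (36 mm long in y, 16 mm high, on the 20 mm plate) press on the block from -x and +x, giving by 1 mm; dark housings 10 mm high reach behind them to |x| = 58 mm
- block: steel locating block, 0.25 kg; origin at the centre of its underside, 20 mm up on the plate at the fixture's middle, axes parallel to the fixture's. Foot 28 x 44 x 18 mm (x, y, z), 16 mm deep between the jaws, which press on its x faces. An ear with the pin hole, 24 mm wide in x, 8 mm thick, sticks out on +y to y = 48 mm, 6 mm above the plate
- block_tang (a point): middle of the block's upright tang, 40 mm above its underside: the grip, 24 mm in x, 26 mm in y, from 18 to 62 mm above the underside; grip it across x. With the pin out it rocks about its x axis (in its y-z plane) by 7 degrees each way; the first lean lifts it 2 to 3 mm, then about 1.3 mm per swing of 14 degrees eases it up without lifting the fixture
- pin: steel dowel pin, 30 g; origin at the tip of its shank, z up along its axis. Shank 8 mm diameter, 30 mm long, tapered tip; head a light black plastic cylinder 20 mm diameter, 22 mm tall (30 to 52 mm above the origin). At the start it stands loosely (1.5 mm play) in ear and plate, 36 mm from the block's middle on +y, 16 mm deep in the plate, its head on the ear
- pin_collar (a point): on the pin's axis at the underside of the head, 30 mm above the tip
- notch (a point): where the pin is parked: in the fixture's post, level with its top (54 mm above the fixture's underside), 74 mm from the fixture's middle on -y. Upright slot 12 mm wide (x), open above and on -y, 34 mm deep, back wall 9 mm from this point on +y. Parked, the pin hangs by its head with pin_collar here
- driver_stand: white block 70 x 100 x 45 mm holding four upright screwdrivers (98 mm high in all); bystander; origin at the centre of its underside
- dish: clear round dish, 90 mm diameter, 14 mm high, with small parts; bystander; origin at the centre of its underside
- oil_jar: small amber jar with a black cap, 44 mm diameter, 50 mm high; bystander; origin at the centre of its underside

How it is judged:
By the outcome, as a careful person would: the job done as asked, in the order asked, and still so for the second after the job is handed in, while the arm keeps its last pose, push and grip.
It also fails if it takes over 64 s, if anything falls off the work surface, if the arm or the gripper's body presses on something with over 40 N, if the wrist force passes 120 N, or if a joint passes its speed limit or range.

ROBOT

A 6-joint arm with a two-finger parallel gripper is mounted at the origin on the work surface. World frame = base frame: x ahead of the robot, y to its left, z up, the work surface at z = 0. Lengths are in mm, angles in rad, forces in N, time in s.
With the tool pointing down it reaches from about 325 to 775 mm from the base axis. Payload 5.5 kg.
Tool frame: the origin (TCP) lies midway between the tips of the shut fingers; the grasp point (between the pads) lies 19 mm behind it; z points along the fingers, y is the direction in which the jaws open and shut (so a half turn about z gives the same grasp; the last joint's range is limited). The gripper opens to 85 mm and grips with 20 to 120 N. Pads are 22 mm wide; open, the fingers measure 114 mm over their backs; the gripper's body (76 mm by 85 mm) begins 54 mm behind the grasp point. The pads swing forward as they close: fully open they stand 13 mm farther back than shut.
Start: joints at [1.147, 0.091, 1.231, -0, 1.82, -0.057], TCP at [215.183, 560.101, 231.275] pointing down, gripper open.
Joint ranges: [-2.87, 2.87], [-0.86, 2.18], [0.17, 2.46], [-1.51, 4.65], [0.06, 2.69], [-2.65, 2.65]. Speed limits (rad/s): [2.57, 2.57, 3.01, 3.14, 3.14, 3.14].

INTERFACE

Orientations are given as a rotation vector (axis times angle).
In Python, from rig import env gives the robot as it stands.
- The arm moves only by the tool send_rows, never from a script. Its argument "steps" is a list of rows, each an object with "linear": the shift along the tool's x, y, z in m, a list of three; "angular": the turn, a rotation vector about the tool's x, y, z in degrees, a list of three; "grip": the closure, from -1 (fully open) to 1 (shut). A call has 1 to 20 rows; each row is the pose to reach, as a shift and turn from the pose commanded when the call began, along the tool's axes at that moment; what a row does not reach only later rows make up. A row lasts 1/12 s, in which the tool goes at most 41.7 mm and 7.16 degrees, less where a joint would pass 70% of its speed; a pose out of reach is approached as far as the arm can. A call with a gripper value outside its range is refused whole. The fingers move at their own pace and stop on an object; "grip_force" is the grip in N (left out, the last holds). Time passes only in rows, so rows that repeat a pose let the fingers close. It gives the time, the measured TCP pose, the force and the opening at its end, in the units of the state.
- env.read_state(): the state, without advancing time (a new reading comes with each control period).
- env.snapshot(name): name is "scene" or "top" or "wrist"; returns a dict with "pixels" (384x512x3 uint8, blue, green, red), "range_z" (384x512 float32, mm along the optical axis (not along the pixel's ray), 0 where there is no reading), "fx", "fy", "cx", "cy" (pixels), "k1" (the pictures are not rectified: a ray, as slopes to the right and down, at radius r is drawn at 1 + k1 r^2 times it, then the intrinsics apply), "pose" (4x4, takes a point from camera to world coordinates); the wrist camera has in their place "hand_eye" (4x4, takes a point from camera to tool coordinates, whose origin is the TCP and whose axes are the flange's). Camera axes: x right, y down, z forward; pixel columns grow to the right and rows downward; lengths in mm; the calibration is good to about 2 mm. A picture is of the moment at which its call begins: read the wrist's pose just before it.
- env.sign_off(): hands the job in, once; it reports no verdict.
Trained networks look in a picture, given as the dict that the camera call returned (one of the last four; its "shot" number tells which), for a name from the list of things; names that differ only in an ending like _2 or _b are one class to them, and where a whole thing is asked for, a point or a joint stands for the part that bears it (a point fixed in the world has none). Each returns a list of dicts, best first, with "conf" (0 to 1); they miss things now and then, are a little off and sometimes report something else, mostly with a low value. They report only what shows in the picture. A call takes as long as a camera call.
- env.spot_in(picture, query): "xyz" ([x, y, z] in mm, in world coordinates, good to about 4 mm: the middle of the surface that is visible of it).
- env.regions_of(picture, query): "mask" (384x512 bool, what is visible of it).
The state is a dict: "clock": time; "qpos": joint angles; "dq": joint speeds; "tau": joint torques, N m; "position": TCP position; "ee_rot": TCP orientation; "wrist_force": force on the tool from outside, world axes, zero at the start; "ft_torque": the same for the moment, N m; "finger_gap": opening from 0.0 (shut) to 1.0 (fully open).
Only numpy, scipy, OpenCV 4.12 (cv2) and the standard library are available. Lean on these libraries where they do the work, as an engineer would, in place of code of your own. Each camera call takes 0.05 s, during which the arm holds its last target. There are 200 camera calls.

## Working session

There is one attempt and no reset: what is moved stays moved. The work goes in short steps, Python scripts to look and compute and a tool call to move; the robot and the scene stay as the last step left them, time stands still between calls to the robot, and variables do not carry over. Pictures are saved under pics/ and viewed, about 8 in all and at most 12, crops included, and the job is handed in when it is done.

Besides the shell and the picture viewer there is one more tool, called after "Emit:" in YAML: its name, and indented under it one key for each argument. send_rows: Moves the arm, as the interface text tells. Its arguments: {"type":"object","properties":{"steps":{"type":"array"},"grip_force":{"type":"number"}},"required":["steps"]}

```bash
mkdir -p pics; ls; cat > h.py <<'E'
import numpy as np, cv2
from scipy.spatial.transform import Rotation as R
from rig import env
def tcp(s):
    T=np.eye(4);T[:3,:3]=R.from_rotvec(s["ee_rot"]).as_matrix();T[:3,3]=s["position"];return T
def snap(n):
    s=env.read_state();p=env.snapshot(n)
    p_pose=p["pose"] if "pose" in p else tcp(s)@np.array(p["hand_eye"])
    return p,np.array(p_pose)
def cloud(p,T):
    v,u=np.mgrid[0:384,0:512].astype(np.float32)
    K=np.array([[p["fx"],0,p["cx"]],[0,p["fy"],p["cy"]],[0,0,1.]])
    n=cv2.undistortPoints(np.stack([u.ravel(),v.ravel()],1)[:,None].astype(np.float64),K,np.array([p["k1"],0,0,0.])).reshape(384,512,2)
    z=p["range_z"];X=np.dstack([n[...,0]*z,n[...,1]*z,z])@T[:3,:3].T+T[:3,3]
    X[z<=0]=np.nan
    return X
E
python3 - <<'E'
from h import *
s=env.read_state();print(s)
for n in("top","scene"):
    p,T=snap(n);cv2.imwrite(f"pics/{n}0.png",p["pixels"])
    print(n,p["k1"],T[:3,3])
    for q in("fixture","block","block_tang","pin","pin_collar","notch","jaws_top","driver_stand","dish","oil_jar"):
        print(q,[(np.round(d["xyz"],0),round(d["conf"],2)) for d in env.spot_in(p,q)[:2]])
E
```

```text
pics
{'clock': 0.0, 'qpos': array([ 1.14727880e+00,  9.18419926e-02,  1.23188641e+00,  3.69038523e-06,
        1.81978837e+00, -5.67205007e-02]), 'dq': array([ 0.00065156,  0.00074043, -0.00191055, -0.00078132, -0.00093032,
       -0.00266101]), 'tau': array([-3.06873835e-04, -4.58746004e+01, -4.18010080e+01, -2.21380155e-04,
        1.19348976e-02,  2.51964678e-06]), 'position': array([215.0730718 , 559.82799601, 230.16066376]), 'ee_rot': array([-5.72853240e-01, -3.08845240e+00,  2.93391433e-03]), 'wrist_force': array([-0.61811036,  0.13852229, -0.31538283]), 'ft_torque': array([ 0.00796718, -0.06929281, -0.00647631]), 'finger_gap': 1.0001963368328115}
top -0.08981306977906581 [ 454.80772999  -12.10304843 1071.58210178]
fixture [(array([560., -10.,  20.]), 0.89), (array([ 646., -305.,   50.]), 0.68)]
block [(array([566.,   1.,  48.]), 0.75)]
block_tang [(array([568.,   2.,  47.]), 0.71)]
pin [(array([583.,  28.,  58.]), 0.54)]
pin_collar []
notch [(array([566.,  -8.,  22.]), 0.96), (array([584.,  22.,  56.]), 0.38)]
jaws_top [(array([558.,  -7.,  17.]), 0.63)]
driver_stand [(array([ 524., -344.,   46.]), 0.56)]
dish [(array([574., 352.,   5.]), 0.63)]
oil_jar []
scene -0.020616486922126708 [910.03041464 584.98258879 654.9389757 ]
fixture [(array([574.,  20.,  22.]), 0.57)]
block [(array([569.,   6.,  57.]), 0.64)]
block_tang [(array([569.,   6.,  61.]), 0.78)]
pin [(array([573., 353.,   3.]), 0.71), (array([590.,  28.,  54.]), 0.4)]
pin_collar [(array([589.,  34.,  52.]), 0.52)]
notch [(array([574.,  18.,  18.]), 0.59)]
jaws_top [(array([576.,  22.,  21.]), 0.91)]
driver_stand [(array([ 535., -323.,   50.]), 0.68)]
dish [(array([571., 352.,   4.]), 0.65)]
oil_jar [(array([ 652., -294.,   37.]), 0.71)]
```

View pictures.

```bash
python3 - <<'E'
from h import *
p,T=snap("top");X=cloud(p,T)
np.save("Xtop.npy",X)
roi=(np.abs(X[...,0]-560)<140)&(np.abs(X[...,1]-0)<140)
for lo,hi in((15,25),(27,33),(34,39),(45,50),(51,57),(60,75),(77,86)):
    m=roi&(X[...,2]>lo)&(X[...,2]<hi)
    n,l,st,c=cv2.connectedComponentsWithStats(m.astype(np.uint8))
    for i in range(1,n):
        if st[i,4]>15:
            P=X[l==i];r=cv2.minAreaRect(P[:,:2].astype(np.float32))
            print(lo,hi,st[i,4],np.round(np.median(P,0),1),np.round(r[0],1),np.round(r[1],1),round(r[2],1))
im=p["pixels"]
ys,xs=np.where(roi);print(xs.min(),xs.max(),ys.min(),ys.max())
c=im[ys.min():ys.max(),xs.min():xs.max()]
c=cv2.resize(c,None,fx=4,fy=4,interpolation=cv2.INTER_CUBIC)
c=cv2.resize(c,(600,int(600*c.shape[0]/c.shape[1])))[:590]
sc=cv2.imread("pics/scene0.png")
cv2.imwrite("pics/crop1.png",c)
E
```

```text
15 25 1606 [ 5.637e+02 -3.000e-01  1.930e+01] [563.6  -1.9] [170.  120.1] 57.2
15 25 22 [523.8 -65.1  19.4] [524.7 -65.6] [17.9  8.7] 55.5
27 33 105 [600.3 -27.6  29.3] [601.2 -26.3] [39.5 26. ] 56.3
27 33 104 [524.5  22.9  29.5] [525.3  21.8] [38.3 25.8] 56.4
34 39 28 [574.8  16.4  36.7] [576.3  13.8] [13.  35.7] 30.7
34 39 105 [552.8  -6.5  36. ] [562.5  -3.7] [38.8 53.5] 55.4
51 57 30 [583.1  28.7  55.2] [583.4  29. ] [17.8 16.7] 32.6
51 57 77 [527.  -60.8  53.3] [524.5 -62.5] [25.8 35.4] 58.0
77 86 79 [562.5  -1.6  81.7] [563.5  -2. ] [25.3 24. ] 56.5
214 307 163 256
```

View pics/crop1.png

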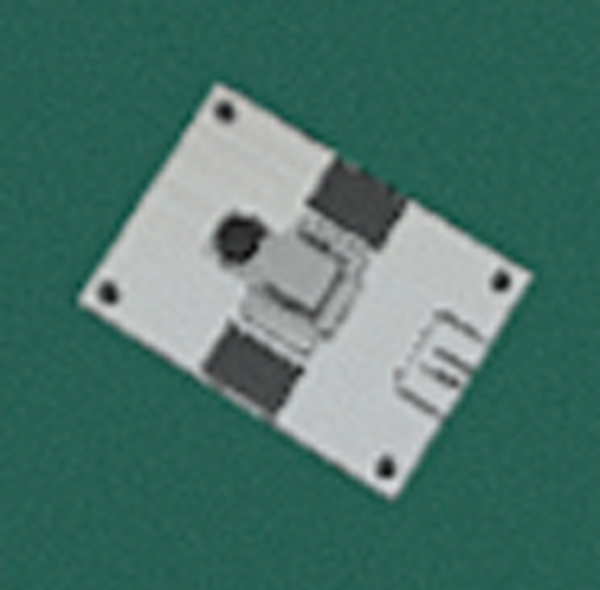

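View pics/scene0.png

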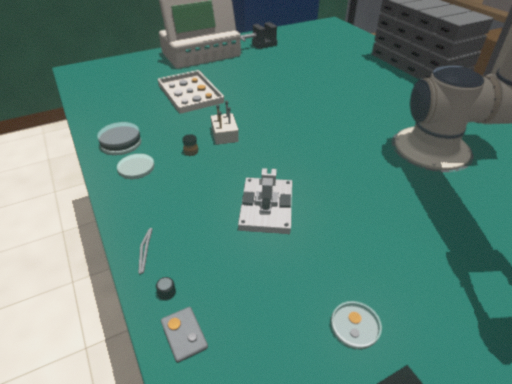

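Top crop: the pin head (black, 235,240) sits next to the tang (305,275), with the notched post on the lower right. The scene picture agrees, and bystanders are far away. The fixture centre is about (563.5, -2), with its +y axis at 57°.

```bash
cat >> h.py <<'E'
def rel(pos,yaw,tilt=0):
    """tool-frame shift (m) and turn (deg) to a tool-down pose with tool x at heading yaw (deg)"""
    a=np.radians(yaw);x=np.array([np.cos(a),np.sin(a),0]);z=np.array([0,0,-1.]);y=np.cross(z,x)
    s=env.read_state();A=tcp(s)
    print("t",round(s["clock"],2),"pos",np.round(s["position"],1),"F",np.round(s["wrist_force"],1),"gap",round(s["finger_gap"],3))
    print("lin",np.round(A[:3,:3].T@(np.array(pos)-A[:3,3])/1000,4),"ang",np.round(np.degrees(R.from_matrix(A[:3,:3].T@np.column_stack([x,y,z])).as_rotvec()),2))
E
python3 -c "
from h import *
rel([583.2,28.5,200],57.1)"
```

```text
t 1.15 pos [215.2 560.1 231.3] F [ 0.5 -1.2 -0.1] gap 0.997
lin [-0.5342 -0.3643  0.0313] ang [ -0.    -0.   101.89]
```

Emit:
send_rows:
  steps:
    - {"linear":[-0.033,-0.023,0.002],"angular":[0,0,6.4],"grip":-1}
    - {"linear":[-0.067,-0.046,0.004],"angular":[0,0,12.7],"grip":-1}
    - {"linear":[-0.1,-0.068,0.006],"angular":[0,0,19.1],"grip":-1}
    - {"linear":[-0.134,-0.091,0.008],"angular":[0,0,25.5],"grip":-1}
    - {"linear":[-0.167,-0.114,0.01],"angular":[0,0,31.8],"grip":-1}
    - {"linear":[-0.2,-0.137,0.012],"angular":[0,0,38.2],"grip":-1}
    - {"linear":[-0.234,-0.159,0.014],"angular":[0,0,44.6],"grip":-1}
    - {"linear":[-0.267,-0.182,0.016],"angular":[0,0,50.9],"grip":-1}
    - {"linear":[-0.3,-0.205,0.018],"angular":[0,0,57.3],"grip":-1}
    - {"linear":[-0.334,-0.228,0.02],"angular":[0,0,63.7],"grip":-1}
    - {"linear":[-0.367,-0.25,0.022],"angular":[0,0,70],"grip":-1}
    - {"linear":[-0.401,-0.273,0.024],"angular":[0,0,76.4],"grip":-1}
    - {"linear":[-0.434,-0.296,0.026],"angular":[0,0,82.8],"grip":-1}
    - {"linear":[-0.467,-0.319,0.028],"angular":[0,0,89.2],"grip":-1}
    - {"linear":[-0.501,-0.342,0.03],"angular":[0,0,95.5],"grip":-1}
    - {"linear":[-0.5342,-0.3643,0.0313],"angular":[0,0,101.9],"grip":-1}
    - {"linear":[-0.5342,-0.3643,0.0313],"angular":[0,0,101.9],"grip":-1}
    - {"linear":[-0.5342,-0.3643,0.0313],"angular":[0,0,101.9],"grip":-1}
    - {"linear":[-0.5342,-0.3643,0.0313],"angular":[0,0,101.9],"grip":-1}

```text
clock: 2.73
position: [583.1, 28.6, 199.8]
ee_rot: [-2.759, -1.501, 0.0]
wrist_force: [-1.0, 1.0, -0.5]
finger_gap: 1.003
```

```bash
python3 - <<'E'
from h import *
p,T=snap("wrist");X=cloud(p,T);cv2.imwrite("pics/w1.png",p["pixels"])
roi=(np.abs(X[...,0]-560)<120)&(np.abs(X[...,1]-0)<120)
for lo,hi in((15,24),(27,33),(34,39),(51,54.5),(52,60),(77,86)):
    m=roi&(X[...,2]>lo)&(X[...,2]<hi)
    n,l,st,c=cv2.connectedComponentsWithStats(m.astype(np.uint8))
    for i in range(1,n):
        if st[i,4]>100:
            P=X[l==i];r=cv2.minAreaRect(P[:,:2].astype(np.float32))
            print(lo,hi,st[i,4],np.round(np.median(P,0),1),np.round(r[0],1),np.round(r[1],1),round(r[2],1),np.round(c[i]))
rel([583.2,28.5,100],57.1)
E
```

```text
15 24 7754 [571.9  17.2  20.1] [564.4  -4.4] [169.3 120.6] 57.1 [266. 186.]
27 33 625 [602.7 -27.7  30. ] [602.6 -28.2] [39.8 26. ] 56.9 [302. 200.]
27 33 615 [527.6  21.1  30. ] [527.   20.7] [39.5 26.1] 57.5 [230. 200.]
34 39 749 [571.7   2.4  36.3] [568.2   1.5] [46.6 53.9] 57.3 [266. 199.]
51 54.5 333 [527.9 -61.8  53.8] [525.7 -64.2] [26.2 35.6] 57.1 [266. 260.]
52 60 236 [584.6  26.7  55.8] [584.3  26.6] [18.4 18.7] 10.9 [266. 178.]
52 60 416 [528.2 -62.6  54.1] [525.5 -64.3] [26.6 35.6] 58.1 [266. 260.]
77 86 545 [565.   -3.2  82. ] [564.5  -4. ] [26.9 23.7] 57.7 [266. 217.]
t 2.78 pos [582.9  29.2 200.2] F [-0.9  0.4 -0.4] gap 0.998
lin [-0.0005  0.0007  0.1002] ang [-0.02 -0.03  0.07]
```

View pics/w1.png

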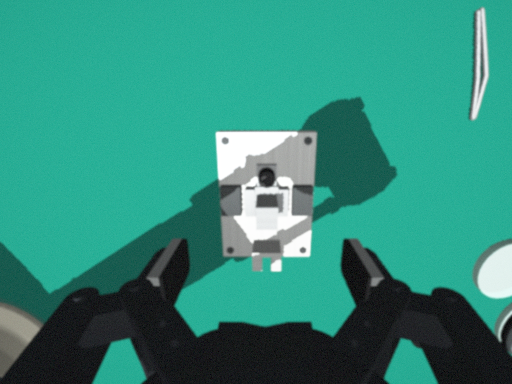

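The wrist view shows the fixture, aligned with the tool: pin head at (266,178), tang (266,217), post (266,260). The two cameras agree to about 2 mm, so I use the mean. Descending over the pin head.

Emit:
send_rows:
  steps:
    - {"linear":[-0.001,0.0012,0.025],"angular":[0,0,0],"grip":0}
    - {"linear":[-0.001,0.0012,0.055],"angular":[0,0,0],"grip":0}
    - {"linear":[-0.001,0.0012,0.085],"angular":[0,0,0],"grip":0}
    - {"linear":[-0.001,0.0012,0.11],"angular":[0,0,0],"grip":0}
    - {"linear":[-0.001,0.0012,0.13],"angular":[0,0,0],"grip":0}
    - {"linear":[-0.001,0.0012,0.145],"angular":[0,0,0],"grip":0}
    - {"linear":[-0.001,0.0012,0.156],"angular":[0,0,0],"grip":0}
    - {"linear":[-0.001,0.0012,0.163],"angular":[0,0,0],"grip":0}
    - {"linear":[-0.001,0.0012,0.163],"angular":[0,0,0],"grip":0}
    - {"linear":[-0.001,0.0012,0.163],"angular":[0,0,0],"grip":0}
  grip_force: 20

```text
clock: 3.62
position: [583.9, 27.5, 37.8]
ee_rot: [2.759, 1.502, 0.001]
wrist_force: [-0.2, -0.5, 0.5]
finger_gap: 0.502
```

```bash
python3 - <<'E'
from h import *
p,T=snap("wrist");X=cloud(p,T);cv2.imwrite("pics/w2.png",cv2.resize(p["pixels"][120:384,130:400],None,fx=2,fy=2))
for lo,hi in((51,59),(77,86)):
    m=(np.abs(X[...,0]-570)<60)&(np.abs(X[...,1]-0)<60)&(X[...,2]>lo)&(X[...,2]<hi)
    n,l,st,c=cv2.connectedComponentsWithStats(m.astype(np.uint8))
    for i in range(1,n):
        if st[i,4]>100:
            P=X[l==i];r=cv2.minAreaRect(P[:,:2].astype(np.float32))
            print(lo,hi,st[i,4],np.round(np.median(P,0),1),np.round(r[0],1),np.round(r[1],1),round(r[2],1),np.round(c[i]))
rel([583.6,27.3,37],57.1)
E
```

```text
51 59 248 [568.2  50.1  55.1] [567.   41.7] [13.6 22.4] 2.9 [217. 246.]
51 59 256 [611.4  18.3  55.1] [605.6  17.3] [22.4 14. ] 18.4 [313. 246.]
51 59 1021 [585.   27.2  56. ] [584.3  26.1] [19.5 19.7] 4.8 [265. 258.]
51 59 369 [571.3   6.3  54.9] [571.3   6. ] [ 2.8 24.3] 55.2 [265. 295.]
77 86 411 [611.   21.4  79.9] [606.5  17.6] [26.4 11.8] 27.9 [323. 273.]
77 86 421 [568.4  50.4  80.3] [567.2  43.6] [26.3 12. ] 87.6 [207. 273.]
t 3.67 pos [584.3  27.3  38.4] F [-0.1  0.4 -0.8] gap 0.502
lin [-0.0004 -0.0006  0.0014] ang [ 0.1  -0.06  0.02]
```

View pics/w2.png

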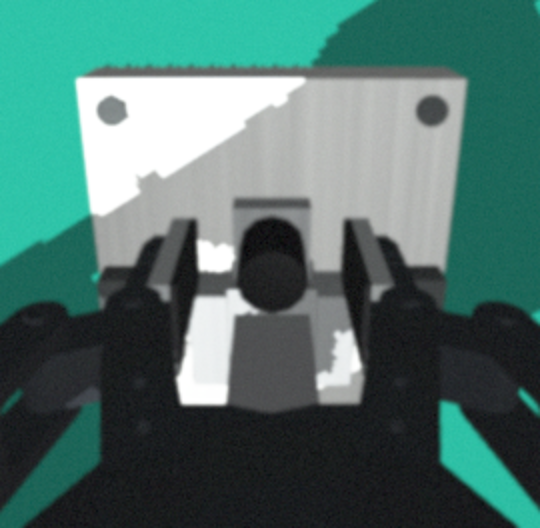

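The picture shows the pin head (265,258 in the full frame) centred between the fingers (217 and 313), above the ear. Lower 1 mm and close.

Emit:
send_rows:
  steps:
    - {"linear":[0,0,0.001],"angular":[0,0,0],"grip":0.3}
    - {"linear":[0,0,0.001],"angular":[0,0,0],"grip":0.6}
    - {"linear":[0,0,0.001],"angular":[0,0,0],"grip":0.8}
    - {"linear":[0,0,0.001],"angular":[0,0,0],"grip":1}
    - {"linear":[0,0,0.001],"angular":[0,0,0],"grip":1}
    - {"linear":[0,0,0.001],"angular":[0,0,0],"grip":1}
    - {"linear":[0,0,0.001],"angular":[0,0,0],"grip":1}
    - {"linear":[0,0,0.001],"angular":[0,0,0],"grip":1}
  grip_force: 25

```text
clock: 4.33
position: [584.4, 27.0, 37.2]
ee_rot: [2.759, 1.501, 0.003]
wrist_force: [-0.6, 0.9, 5.7]
finger_gap: 0.218
```

Emit:
send_rows:
  steps:
    - {"linear":[0,0,-0.002],"angular":[0,0,0],"grip":1}
    - {"linear":[0,0,-0.006],"angular":[0,0,0],"grip":1}
    - {"linear":[0,0,-0.011],"angular":[0,0,0],"grip":1}
    - {"linear":[0,0,-0.016],"angular":[0,0,0],"grip":1}
    - {"linear":[0,0,-0.022],"angular":[0,0,0],"grip":1}
    - {"linear":[0,0,-0.03],"angular":[0,0,0],"grip":1}
    - {"linear":[0,0,-0.042],"angular":[0,0,0],"grip":1}
    - {"linear":[0,0,-0.057],"angular":[0,0,0],"grip":1}
    - {"linear":[0,0,-0.075],"angular":[0,0,0],"grip":1}
    - {"linear":[0,0,-0.09],"angular":[0,0,0],"grip":1}
    - {"linear":[0,0,-0.1],"angular":[0,0,0],"grip":1}
    - {"linear":[0,0,-0.1],"angular":[0,0,0],"grip":1}

```text
clock: 5.33
position: [585.0, 26.9, 140.0]
ee_rot: [2.757, 1.5, 0.008]
wrist_force: [-0.2, -0.3, -0.1]
finger_gap: 0.221
```

```bash
python3 - <<'E'
from h import *
p,T=snap("top");X=cloud(p,T)
q,T2=snap("scene");Y=cloud(q,T2)
w,T3=snap("wrist");Z=cloud(w,T3)
for X,nm in((X,"top"),(Z,"wrist")):
  roi=(np.abs(X[...,0]-560)<140)&(np.abs(X[...,1]-0)<140)
  for lo,hi in((15,25),(51,57)):
    m=roi&(X[...,2]>lo)&(X[...,2]<hi)
    n,l,st,c=cv2.connectedComponentsWithStats(m.astype(np.uint8))
    for i in range(1,n):
        if st[i,4]>30:
            P=X[l==i];r=cv2.minAreaRect(P[:,:2].astype(np.float32))
            print(nm,lo,hi,st[i,4],np.round(np.median(P,0),1),np.round(r[0],1),np.round(r[1],1),round(r[2],1),np.round(c[i]))
# pin in scene view: points near the gripper axis below it
s=env.read_state();P=s["position"]
m=(np.hypot(Y[...,0]-P[0],Y[...,1]-P[1])<25)&(Y[...,2]>85)&(Y[...,2]<P[2]+30)
v,u=np.where(m);print("scene px",u.min(),u.max(),v.min(),v.max())
for z in range(90,165,6):
    k=m&(np.abs(Y[...,2]-z)<3);
    if k.sum()>2: print(z,k.sum(),np.round(np.median(Y[k],0),1),np.round(np.ptp(Y[k],axis=0),1))
a=cv2.resize(q["pixels"][100:260,180:370],None,fx=3,fy=3,interpolation=cv2.INTER_CUBIC)
cv2.imwrite("pics/s2.png",a)
rel([524,-65,137],57.1)
E
```

```text
top 15 25 278 [564.9 -68.7  19.2] [564.9 -76.3] [56.6 77.4] 88.8 [283. 206.]
top 15 25 249 [537.4  32.3  19.1] [534.   18.7] [94.4 48.1] 57.0 [251. 216.]
top 15 25 44 [497.6 -49.9  19.5] [494.5 -54.1] [14.8 35. ] 89.0 [278. 229.]
top 51 57 73 [524.4 -60.4  53.4] [524.7 -62.6] [25.8 35.9] 58.1 [281. 219.]
wrist 15 25 7364 [595.8  41.6  20.1] [582.3  23.2] [103.5 120.7] 57.1 [265. 169.]
wrist 15 25 196 [498.5  -5.3  20.1] [497.   -9.7] [31.3 13.5] 55.6 [215. 249.]
wrist 15 25 214 [589.5 -64.9  20.1] [587.7 -68.1] [31.8 13.3] 61.7 [314. 249.]
wrist 51 57 591 [528.9 -62.3  54.1] [525.5 -64.5] [26.6 36.3] 56.9 [265. 294.]
scene px 257 277 163 184
108 5 [586.7  27.6 108.8] [2.7 4.2 4.6]
114 4 [587.5  27.1 114.5] [3.4 4.3 5.1]
120 9 [587.4  27.8 119.3] [7.5 5.4 5.2]
126 9 [585.7  27.8 125.3] [6.6 4.6 5. ]
138 21 [590.5  32.9 139.2] [19.2 19.2  5. ]
144 37 [592.4  32.  144.5] [34.7 24.7  5.8]
150 49 [588.7  33.6 150. ] [36.  27.9  5.6]
156 72 [586.5  28.3 156. ] [36.2 28.6  5.8]
162 28 [584.4  41.4 161.8] [36.  23.8  5.8]
t 5.48 pos [583.4  27.  135.3] F [ 1.2 -0.2  0. ] gap 0.22
lin [-1.095e-01  1.000e-04 -1.700e-03] ang [-0.05  0.03 -0.02]
```

View pics/s2.png

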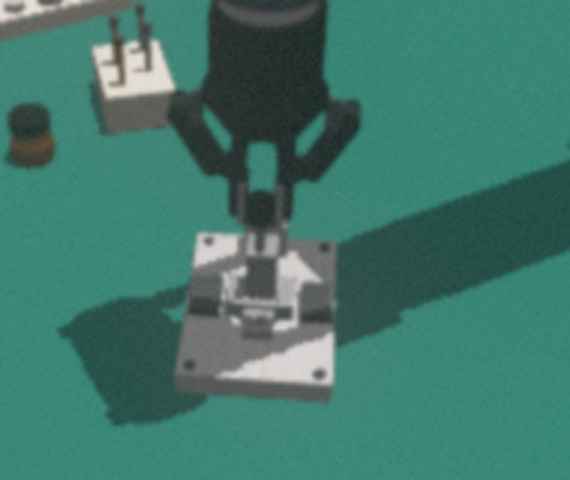

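The pin hangs straight between the fingers and the fixture is unmoved. The notch is 110 mm along -tool x, and the wrist-camera post position (525.5, -64.5) confirms this. Move over it and lower.

Emit:
send_rows:
  steps:
    - {"linear":[-0.012,0,0],"angular":[0,0,0],"grip":1}
    - {"linear":[-0.034,0,0],"angular":[0,0,0],"grip":1}
    - {"linear":[-0.058,0,0],"angular":[0,0,0],"grip":1}
    - {"linear":[-0.082,0,0],"angular":[0,0,0],"grip":1}
    - {"linear":[-0.1,0,0],"angular":[0,0,0],"grip":1}
    - {"linear":[-0.11,0,0],"angular":[0,0,0],"grip":1}
    - {"linear":[-0.11,0,0.01],"angular":[0,0,0],"grip":1}
    - {"linear":[-0.11,0,0.025],"angular":[0,0,0],"grip":1}
    - {"linear":[-0.11,0,0.036],"angular":[0,0,0],"grip":1}
    - {"linear":[-0.11,0,0.042],"angular":[0,0,0],"grip":1}
    - {"linear":[-0.11,0,0.042],"angular":[0,0,0],"grip":1}
    - {"linear":[-0.11,0,0.042],"angular":[0,0,0],"grip":1}

```text
clock: 6.48
position: [523.7, -64.8, 93.2]
ee_rot: [-2.758, -1.502, 0.002]
wrist_force: [0.9, -0.0, 0.4]
finger_gap: 0.222
```

```bash
python3 - <<'E'
from h import *
w,T3=snap("wrist");Z=cloud(w,T3)
cv2.imwrite("pics/w3.png",cv2.resize(w["pixels"][140:340,160:370],None,fx=3,fy=3))
X=Z;roi=(np.abs(X[...,0]-560)<140)&(np.abs(X[...,1]-0)<140)
for lo,hi in((51,57),(78,86)):
    m=roi&(X[...,2]>lo)&(X[...,2]<hi)
    n,l,st,c=cv2.connectedComponentsWithStats(m.astype(np.uint8))
    for i in range(1,n):
        if st[i,4]>30:
            P=X[l==i];r=cv2.minAreaRect(P[:,:2].astype(np.float32))
            print(lo,hi,st[i,4],np.round(np.median(P,0),1),np.round(r[0],1),np.round(r[1],1),round(r[2],1),np.round(c[i]))
rel([524,-65,57],57.1)
E
```

```text
51 57 1165 [528.5 -62.1  54. ] [525.7 -64.7] [26.6 35.9] 56.7 [266. 211.]
78 86 2054 [564.6  -4.3  82.2] [564.4  -4.6] [25.9 24.2] 57.1 [266. 116.]
t 6.53 pos [524.1 -65.   94.1] F [-0.1  0.1 -0.3] gap 0.22
lin [-0.0001 -0.0001  0.0371] ang [-0.   -0.    0.02]
```

View pics/w3.png

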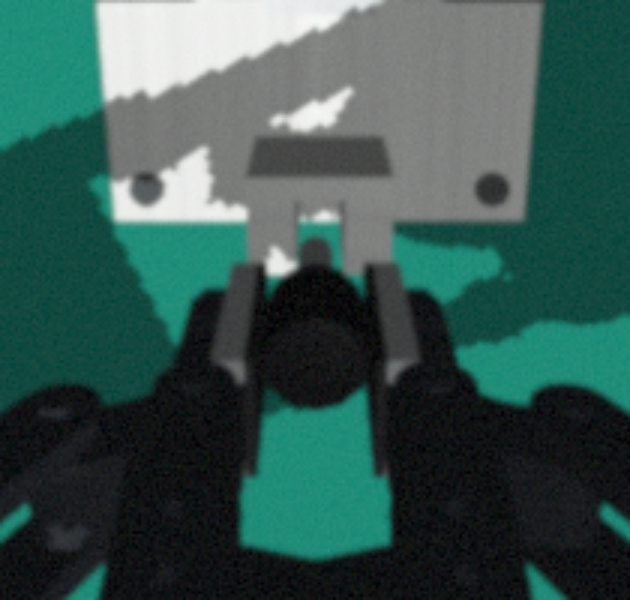

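The pin tip (315,250 in the crop) is above the slot (295–343), about 1 mm left of centre. I shift +1 mm in tool y and lower slowly.

Emit:
send_rows:
  steps:
    - {"linear":[0,0.001,0],"angular":[0,0,0],"grip":1}
    - {"linear":[0,0.001,0.005],"angular":[0,0,0],"grip":1}
    - {"linear":[0,0.001,0.01],"angular":[0,0,0],"grip":1}
    - {"linear":[0,0.001,0.015],"angular":[0,0,0],"grip":1}
    - {"linear":[0,0.001,0.02],"angular":[0,0,0],"grip":1}
    - {"linear":[0,0.001,0.025],"angular":[0,0,0],"grip":1}
    - {"linear":[0,0.001,0.029],"angular":[0,0,0],"grip":1}
    - {"linear":[0,0.001,0.033],"angular":[0,0,0],"grip":1}
    - {"linear":[0,0.001,0.035],"angular":[0,0,0],"grip":1}
    - {"linear":[0,0.001,0.035],"angular":[0,0,0],"grip":1}
    - {"linear":[0,0.001,0.035],"angular":[0,0,0],"grip":1}

```text
clock: 7.45
position: [524.7, -65.9, 59.0]
ee_rot: [-2.76, -1.501, 0.0]
wrist_force: [0.4, 0.4, -0.5]
finger_gap: 0.225
```

```bash
python3 - <<'E'
from h import *
w,T3=snap("wrist");Z=cloud(w,T3)
q,T2=snap("scene")
a=cv2.resize(w["pixels"][140:340,160:370],(420,400));b=cv2.resize(q["pixels"][150:240,215:320],(373,320))
b=cv2.copyMakeBorder(b,0,80,0,0,0);cv2.imwrite("pics/w4.png",np.hstack([a,b]))
m=(np.hypot(Z[...,0]-524.5,Z[...,1]+65)<9);print("head top z",np.nanpercentile(Z[m][:,2],[10,50,90]))
rel([524,-65,57],57.1)
E
```

```text
head top z [59.2815539  77.31316337 78.48872076]
t 7.55 pos [525.  -66.   59.4] F [ 0.6  0.1 -0.7] gap 0.222
lin [ 0.0003 -0.0013  0.0024] ang [ 0.03 -0.01 -0.02]
```

View pics/w4.png

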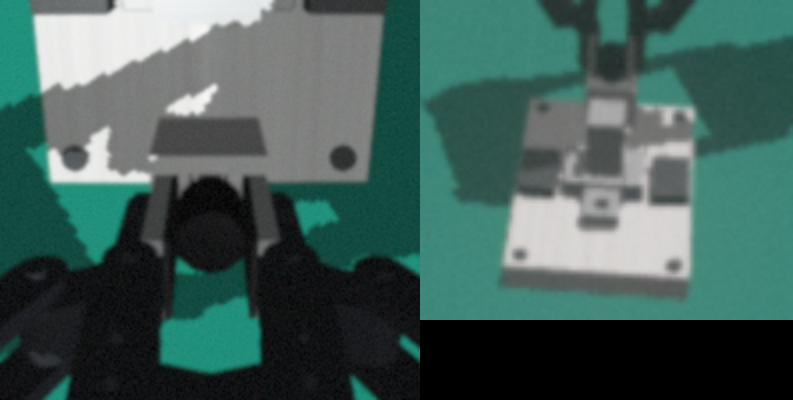

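The pin is in the slot and its head sits about 2 mm above the post. Lower the rest, release and rise.

Emit:
send_rows:
  steps:
    - {"linear":[0,0,0.001],"angular":[0,0,0],"grip":1}
    - {"linear":[0,0,0.002],"angular":[0,0,0],"grip":1}
    - {"linear":[0,0,0.002],"angular":[0,0,0],"grip":1}
    - {"linear":[0,0,0.002],"angular":[0,0,0],"grip":0.5}
    - {"linear":[0,0,0.002],"angular":[0,0,0],"grip":0.2}
    - {"linear":[0,0,0.002],"angular":[0,0,0],"grip":0.1}
    - {"linear":[0,0,0.002],"angular":[0,0,0],"grip":0}
    - {"linear":[0,0,0.001],"angular":[0,0,0],"grip":0}
    - {"linear":[0,0,-0.006],"angular":[0,0,0],"grip":0}
    - {"linear":[0,0,-0.02],"angular":[0,0,0],"grip":0}
    - {"linear":[0,0,-0.04],"angular":[0,0,0],"grip":0}
    - {"linear":[0,0,-0.06],"angular":[0,0,0],"grip":0}
    - {"linear":[0,0,-0.075],"angular":[0,0,0],"grip":0}
    - {"linear":[0,0,-0.075],"angular":[0,0,0],"grip":0}
    - {"linear":[0,0,-0.075],"angular":[0,0,0],"grip":0}

```text
clock: 8.8
position: [525.4, -66.1, 135.2]
ee_rot: [2.758, 1.5, 0.003]
wrist_force: [0.3, 1.7, -0.6]
finger_gap: 0.498
```

```bash
python3 - <<'E'
from h import *
w,T3=snap("wrist");X=cloud(w,T3)
cv2.imwrite("pics/w5.png",cv2.resize(w["pixels"][100:300,160:370],None,fx=2.5,fy=2.5))
roi=(np.abs(X[...,0]-560)<140)&(np.abs(X[...,1]-0)<140)
for lo,hi in((50,56.),(73,79),(79.5,86)):
    m=roi&(X[...,2]>lo)&(X[...,2]<hi)
    n,l,st,c=cv2.connectedComponentsWithStats(m.astype(np.uint8))
    for i in range(1,n):
        if st[i,4]>30:
            P=X[l==i];r=cv2.minAreaRect(P[:,:2].astype(np.float32))
            print(lo,hi,st[i,4],np.round(np.median(P,0),1),np.round(r[0],1),np.round(r[1],1),round(r[2],1),np.round(c[i]))
rel([565,-3.5,130],57.1)
E
```

```text
50 56.0 739 [529.5 -60.6  54. ] [525.8 -64.6] [27.1 36. ] 56.5 [263. 192.]
73 79 432 [525.4 -66.4  76. ] [524.9 -66.7] [19.3 18.9] 57.4 [264. 206.]
79.5 86 1288 [564.6  -4.4  82.2] [564.4  -4.6] [25.7 24. ] 57.1 [263. 114.]
t 8.85 pos [524.7 -65.9 133.7] F [ 0.4 -1.1 -0.4] gap 0.496
lin [ 0.0743 -0.0001  0.0037] ang [-0.    0.   -0.01]
```

View pics/w5.png

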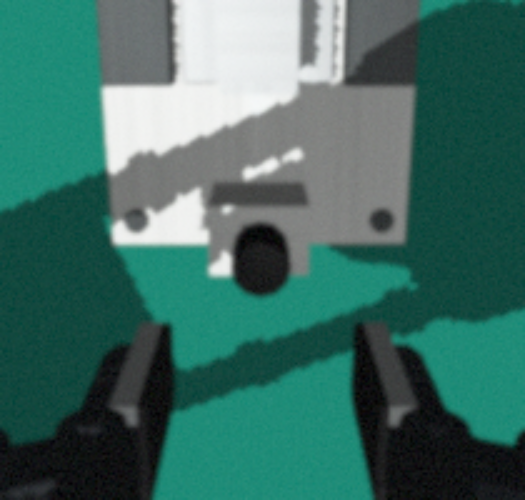

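The pin is parked: head top at 76.0 mm, position (524.9, -66.7) as expected, upright. Next go over the tang (73.6 mm along +tool x, -0.5 mm in y) and down to it.

Emit:
send_rows:
  steps:
    - {"linear":[0.012,-0.0005,0],"angular":[0,0,0],"grip":0}
    - {"linear":[0.034,-0.0005,0],"angular":[0,0,0],"grip":0}
    - {"linear":[0.056,-0.0005,0],"angular":[0,0,0],"grip":0}
    - {"linear":[0.07,-0.0005,0.0],"angular":[0,0,0],"grip":0}
    - {"linear":[0.0736,-0.0005,0.01],"angular":[0,0,0],"grip":0}
    - {"linear":[0.0736,-0.0005,0.03],"angular":[0,0,0],"grip":0}
    - {"linear":[0.0736,-0.0005,0.052],"angular":[0,0,0],"grip":0}
    - {"linear":[0.0736,-0.0005,0.072],"angular":[0,0,0],"grip":0}
    - {"linear":[0.0736,-0.0005,0.083],"angular":[0,0,0],"grip":0}
    - {"linear":[0.0736,-0.0005,0.087],"angular":[0,0,0],"grip":0}
    - {"linear":[0.0736,-0.0005,0.087],"angular":[0,0,0],"grip":0}
    - {"linear":[0.0736,-0.0005,0.087],"angular":[0,0,0],"grip":0.2}
    - {"linear":[0.0736,-0.0005,0.087],"angular":[0,0,0],"grip":0.35}

```text
clock: 9.93
position: [565.1, -4.0, 48.5]
ee_rot: [2.759, 1.5, 0.003]
wrist_force: [-0.9, 1.8, 0.3]
finger_gap: 0.325
```

```bash
python3 - <<'E'
from h import *
w,T3=snap("wrist");X=cloud(w,T3)
cv2.imwrite("pics/w6.png",cv2.resize(w["pixels"][120:340,140:390],None,fx=2,fy=2))
m=(np.hypot(X[...,0]-564.5,X[...,1]+4)<30)&(X[...,2]>79)&(X[...,2]<85)
n,l,st,c=cv2.connectedComponentsWithStats(m.astype(np.uint8))
for i in range(1,n):
    if st[i,4]>30:
        P=X[l==i];r=cv2.minAreaRect(P[:,:2].astype(np.float32))
        print(st[i],np.round(r[0],1),np.round(r[1],1),round(r[2],1),np.round(c[i],1))
rel([564.5,-4,46],57.1)
E
```

```text
[ 221  250   67   50 2540] [561.5  -2.3] [27.9 31.3] 58.3 [260.4 274.1]
[292 250  30  46 185] [580.5 -10.2] [22.4 13.6] 18.9 [301.  261.9]
t 9.98 pos [565.2  -4.   48.7] F [0.4 0.2 0.5] gap 0.324
lin [-0.0004 -0.0006  0.0027] ang [ 0.14 -0.07 -0.02]
```

View pics/w6.png

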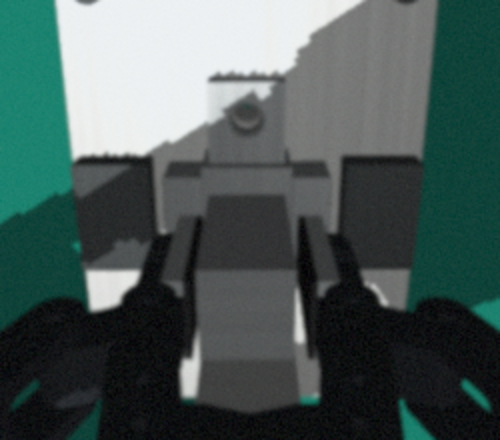

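The tang (202–295 in the crop) is centred between the finger pads. Lower 2 mm, close gently, then tighten.

Emit:
send_rows:
  steps:
    - {"linear":[0,0,0.002],"angular":[0,0,0],"grip":0.4}
    - {"linear":[0,0,0.002],"angular":[0,0,0],"grip":0.6}
    - {"linear":[0,0,0.002],"angular":[0,0,0],"grip":0.8}
    - {"linear":[0,0,0.002],"angular":[0,0,0],"grip":1}
    - {"linear":[0,0,0.002],"angular":[0,0,0],"grip":1}
    - {"linear":[0,0,0.002],"angular":[0,0,0],"grip":1}
  grip_force: 25

```text
clock: 10.48
position: [564.9, -3.7, 46.4]
ee_rot: [2.759, 1.501, 0.003]
wrist_force: [-1.4, 1.6, 5.5]
finger_gap: 0.277
```

Emit:
send_rows:
  steps:
    - {"linear":[0,0,0],"angular":[0,0,0],"grip":1}
    - {"linear":[0,0,0],"angular":[0,0,0],"grip":1}
    - {"linear":[0,0,0],"angular":[0,0,0],"grip":1}
    - {"linear":[0,0,0],"angular":[0,0,0],"grip":1}
  grip_force: 100

```text
clock: 10.82
position: [565.0, -3.8, 46.5]
ee_rot: [2.759, 1.501, 0.003]
wrist_force: [-1.5, 0.7, 6.3]
finger_gap: 0.265
```

```bash
cat > rock.py <<'E'
import sys
from h import *
def pose(th,b,h,th0=None):
    """TCP (y,z above plate) in fixture axes: block leaning th (deg, top to +y), axis point lifted so underside height is b at patch centre"""
    t=np.radians(th);c=(b+16)/2 if b>0 else 8
    r=h+b-c   # TCP above the pivot
    return np.array([r*np.sin(t), c+r*np.cos(t)])
h=float(sys.argv[1])
s=env.read_state();print("F",np.round(s["wrist_force"],1),"M",np.round(s["ft_torque"],2),"pos",np.round(s["position"],1),"gap",round(s["finger_gap"],3),"t",round(s["clock"],2),"zaxis",np.round(tcp(s)[:3,2],3))
# first lean about the foot's +y edge
for th in (1.5,3,4.5,6,6.5):
    t=np.radians(th);print(th, np.round([22-22*np.cos(t)+h*np.sin(t), 22*np.sin(t)+h*np.cos(t)-h],2))
b=2.6
for k in range(14):
    s0=6.5*(-1)**k
    print("swing",k,"b",round(b,2),[tuple(np.round(np.append(th,pose(th,b+1.2*f,h)-[0,h]),2)) for f,th in ((f,s0*(1-2*f)) for f in (0,.25,.5,.75,1))]);b+=1.2
E
python3 rock.py 26.5
```

```text
F [-1.5  0.7  6.3] M [0.18 0.27 0.02] pos [565.   -3.8  46.5] gap 0.265 t 10.82 zaxis [ 0.002  0.    -1.   ]
1.5 [0.7  0.57]
3 [1.42 1.12]
4.5 [2.15 1.64]
6 [2.89 2.15]
6.5 [3.14 2.32]
swing 0 b 2.6 [(np.float64(6.5), np.float64(2.24), np.float64(2.47)), (np.float64(3.25), np.float64(1.13), np.float64(2.87)), (np.float64(0.0), np.float64(0.0), np.float64(3.2)), (np.float64(-3.25), np.float64(-1.15), np.float64(3.47)), (np.float64(-6.5), np.float64(-2.31), np.float64(3.67))]
swing 1 b 3.8 [(np.float64(-6.5), np.float64(-2.31), np.float64(3.67)), (np.float64(-3.25), np.float64(-1.17), np.float64(4.07)), (np.float64(-0.0), np.float64(-0.0), np.float64(4.4)), (np.float64(3.25), np.float64(1.18), np.float64(4.67)), (np.float64(6.5), np.float64(2.38), np.float64(4.87))]
swing 2 b 5.0 [(np.float64(6.5), np.float64(2.38), np.float64(4.87)), (np.float64(3.25), np.float64(1.2), np.float64(5.27)), (np.float64(0.0), np.float64(0.0), np.float64(5.6)), (np.float64(-3.25), np.float64(-1.22), np.float64(5.87)), (np.float64(-6.5), np.float64(-2.45), np.float64(6.06))]
swing 3 b 6.2 [(np.float64(-6.5)
[... 2561 characters left out ...]
), np.float64(1.52), np.float64(16.66)), (np.float64(6.5), np.float64(3.06), np.float64(16.83))]
swing 12 b 17.0 [(np.float64(6.5), np.float64(3.06), np.float64(16.83)), (np.float64(3.25), np.float64(1.54), np.float64(17.26)), (np.float64(0.0), np.float64(0.0), np.float64(17.6)), (np.float64(-3.25), np.float64(-1.56), np.float64(17.86)), (np.float64(-6.5), np.float64(-3.12), np.float64(18.02))]
swing 13 b 18.2 [(np.float64(-6.5), np.float64(-3.12), np.float64(18.02)), (np.float64(-3.25), np.float64(-1.57), np.float64(18.46)), (np.float64(-0.0), np.float64(-0.0), np.float64(18.8)), (np.float64(3.25), np.float64(1.59), np.float64(19.05)), (np.float64(6.5), np.float64(3.19), np.float64(19.22))]
```

Emit:
send_rows:
  steps:
    - {"linear":[0.0005,0,-0.0006],"angular":[0,-1.5,0],"grip":1}
    - {"linear":[0.001,0,-0.00115],"angular":[0,-3,0],"grip":1}
    - {"linear":[0.0016,0,-0.0017],"angular":[0,-4.5,0],"grip":1}
    - {"linear":[0.0021,0,-0.00225],"angular":[0,-6,0],"grip":1}
    - {"linear":[0.0023,0,-0.00245],"angular":[0,-6.5,0],"grip":1}
    - {"linear":[0.0023,0,-0.00245],"angular":[0,-6.5,0],"grip":1}
    - {"linear":[0.0017,0,-0.0027],"angular":[0,-4.9,0],"grip":1}
    - {"linear":[0.0011,0,-0.0029],"angular":[0,-3.25,0],"grip":1}
    - {"linear":[0.0006,0,-0.00305],"angular":[0,-1.6,0],"grip":1}
    - {"linear":[0,0,-0.0032],"angular":[0,0,0],"grip":1}

```text
clock: 11.65
position: [564.5, -3.1, 47.8]
ee_rot: [-2.758, -1.502, -0.003]
wrist_force: [2.7, 4.6, -0.1]
finger_gap: 0.267
```

```bash
cat > chk.py <<'E'
from h import *
s=env.read_state();t=tcp(s)
print("F",np.round(s["wrist_force"],1),"M",np.round(s["ft_torque"],2),"pos",np.round(s["position"],1),"gap",round(s["finger_gap"],3),"t",round(s["clock"],2),"lean",np.round(np.degrees(np.arcsin(t[2,0])),2))
w,T=snap("wrist");X=cloud(w,T)
for nm,(lo,hi),r in(("plate",(14,30),200),("pin",(72,90),0)):
    c=np.array([524.9,-66.7]);m=(X[...,2]>lo)&(X[...,2]<hi)
    d=np.hypot(X[...,0]-(564.4 if r else c[0]),X[...,1]-(-4.4 if r else c[1]))
    P=X[m&(d<(110 if r else 16))]
    if len(P)>30: q=cv2.minAreaRect(P[:,:2].astype(np.float32));print(nm,len(P),"z",np.round(np.percentile(P[:,2],[5,50,95]),1),np.round(q[0],1),np.round(q[1],1),round(q[2],1))
# ear: top face height along fixture y
u=np.array([.543,.840]);v=np.array([.840,-.543]);D=X[...,:2]-[564.2,-4.0]
a,b=D@u,D@v
m=(a>30)&(a<44)&(abs(b)<9)&(X[...,2]>24)&(X[...,2]<90)
print("ear top z",np.round(np.percentile(X[m][:,2],[10,50,90]),1) if m.any() else None, "(seated 34)")
for n,(a0,b0) in dict(pp=(70,48),pm=(70,-48)).items():
    m=(abs(a-a0)<8)&(abs(b-b0)<8)&(X[...,2]<60);print(n,np.round(np.median(X[m][:,2]),1) if m.any() else None,end=" ")
E
python3 chk.py
```

```text
F [ 2.7  4.6 -0.1] M [ 0.63 -0.53  0.01] pos [564.5  -3.1  47.8] gap 0.267 t 11.65 lean 0.14
plate 21005 z [19.1 20.3 29.6] [564.2  -5. ] [170.6 121.2] 57.1
ear top z [33.8 35.3 36.2] (seated 34)
pp 20.5 pm 20.5
```

Emit:
send_rows:
  steps:
    - {"linear":[-0.0006,0,-0.00015],"angular":[0,1.6,0],"grip":1}
    - {"linear":[-0.0012,0,-0.0003],"angular":[0,3.25,0],"grip":1}
    - {"linear":[-0.0018,0,-0.00045],"angular":[0,4.9,0],"grip":1}
    - {"linear":[-0.0024,0,-0.0005],"angular":[0,6.6,0],"grip":1}
    - {"linear":[-0.0018,0,-0.0007],"angular":[0,4.9,0],"grip":1}
    - {"linear":[-0.0012,0,-0.00085],"angular":[0,3.25,0],"grip":1}
    - {"linear":[-0.0006,0,-0.001],"angular":[0,1.6,0],"grip":1}
    - {"linear":[0,0,-0.0012],"angular":[0,0,0],"grip":1}
    - {"linear":[0.0006,0,-0.00135],"angular":[0,-1.6,0],"grip":1}
    - {"linear":[0.0012,0,-0.0015],"angular":[0,-3.25,0],"grip":1}
    - {"linear":[0.0018,0,-0.0016],"angular":[0,-4.9,0],"grip":1}
    - {"linear":[0.0024,0,-0.0017],"angular":[0,-6.6,0],"grip":1}
    - {"linear":[0.0018,0,-0.0019],"angular":[0,-4.9,0],"grip":1}
    - {"linear":[0.0012,0,-0.00205],"angular":[0,-3.25,0],"grip":1}
    - {"linear":[0.0006,0,-0.0022],"angular":[0,-1.6,0],"grip":1}
    - {"linear":[0,0,-0.0024],"angular":[0,0,0],"grip":1}

```text
clock: 13.03
position: [563.6, -3.9, 49.5]
ee_rot: [-2.758, -1.499, -0.003]
wrist_force: [1.9, 0.4, -10.4]
finger_gap: 0.268
```

```bash
python3 chk.py
```

```text
F [  1.9   0.4 -10.4] M [-0.01 -0.27  0.06] pos [563.6  -3.9  49.5] gap 0.268 t 13.03 lean 0.18
plate 21058 z [19.2 20.3 29.6] [564.5  -4.7] [169.9 121.3] 57.0
ear top z [35.4 36.9 37.8] (seated 34)
pp 20.5 pm 20.5
```

Fz reached -10 N, near the fixture's 13.7 N weight, so I rock one cycle without extra lift, pausing a row at each extreme.

Emit:
send_rows:
  steps:
    - {"linear":[-0.0006,0,0],"angular":[0,1.7,0],"grip":1}
    - {"linear":[-0.0012,0,0],"angular":[0,3.4,0],"grip":1}
    - {"linear":[-0.0018,0,0],"angular":[0,5.1,0],"grip":1}
    - {"linear":[-0.0024,0,0],"angular":[0,6.8,0],"grip":1}
    - {"linear":[-0.0024,0,0],"angular":[0,6.8,0],"grip":1}

```text
clock: 13.5
position: [562.3, -6.5, 50.4]
ee_rot: [-2.706, -1.469, -0.163]
wrist_force: [1.5, 2.3, -9.7]
finger_gap: 0.267
```

```bash
python3 chk.py
```

```text
F [ 1.5  2.3 -9.7] M [-0.    0.01  0.14] pos [562.3  -6.5  50.4] gap 0.267 t 13.5 lean 6.93
plate 19633 z [19.2 20.3 29.6] [564.2  -5.7] [171.3 121.1] 57.2
ear top z [41.3 42.6 43.7] (seated 34)
pp 20.5 pm 20.5
```

Emit:
send_rows:
  steps:
    - {"linear":[0.0006,0,0],"angular":[0,-1.7,0],"grip":1}
    - {"linear":[0.0012,0,0],"angular":[0,-3.4,0],"grip":1}
    - {"linear":[0.0018,0,0],"angular":[0,-5.1,0],"grip":1}
    - {"linear":[0.0024,0,0],"angular":[0,-6.8,0],"grip":1}
    - {"linear":[0.003,0,0],"angular":[0,-8.5,0],"grip":1}
    - {"linear":[0.0036,0,0],"angular":[0,-10.2,0],"grip":1}
    - {"linear":[0.0042,0,0],"angular":[0,-11.9,0],"grip":1}
    - {"linear":[0.00484,0,0],"angular":[0,-13.6,0],"grip":1}
    - {"linear":[0.00484,0,0],"angular":[0,-13.6,0],"grip":1}
    - {"linear":[0.00425,0,-0.0002],"angular":[0,-11.9,0],"grip":1}
    - {"linear":[0.00366,0,-0.00033],"angular":[0,-10.2,0],"grip":1}
    - {"linear":[0.0031,0,-0.00047],"angular":[0,-8.5,0],"grip":1}
    - {"linear":[0.0025,0,-0.0006],"angular":[0,-6.8,0],"grip":1}

```text
clock: 14.63
position: [564.4, -3.9, 51.9]
ee_rot: [-2.759, -1.5, -0.005]
wrist_force: [-0.8, -1.4, -6.2]
finger_gap: 0.267
```

```bash
python3 chk.py
```

```text
F [-0.8 -1.4 -6.2] M [-0.32  0.36 -0.02] pos [564.4  -3.9  51.9] gap 0.267 t 14.63 lean 0.17
plate 20382 z [19.1 20.3 29.6] [564.1  -5.7] [170.6 121.4] 57.0
ear top z [37.7 39.2 40. ] (seated 34)
pp 20.5 pm 20.5
```

Emit:
send_rows:
  steps:
    - {"linear":[-0.0006,0,-0.0001],"angular":[0,1.7,0],"grip":1}
    - {"linear":[-0.0013,0,-0.0002],"angular":[0,3.4,0],"grip":1}
    - {"linear":[-0.0019,0,-0.0003],"angular":[0,5.1,0],"grip":1}
    - {"linear":[-0.0026,0,-0.0004],"angular":[0,6.8,0],"grip":1}
    - {"linear":[-0.0026,0,-0.0004],"angular":[0,6.8,0],"grip":1}
    - {"linear":[-0.0019,0,-0.0006],"angular":[0,5.1,0],"grip":1}
    - {"linear":[-0.0013,0,-0.0007],"angular":[0,3.4,0],"grip":1}
    - {"linear":[-0.0006,0,-0.0009],"angular":[0,1.7,0],"grip":1}
    - {"linear":[0,0,-0.001],"angular":[0,0,0],"grip":1}
    - {"linear":[0.0006,0,-0.0011],"angular":[0,-1.7,0],"grip":1}
    - {"linear":[0.0013,0,-0.0012],"angular":[0,-3.4,0],"grip":1}
    - {"linear":[0.0019,0,-0.0013],"angular":[0,-5.1,0],"grip":1}
    - {"linear":[0.0026,0,-0.0014],"angular":[0,-6.8,0],"grip":1}
    - {"linear":[0.0026,0,-0.0014],"angular":[0,-6.8,0],"grip":1}
    - {"linear":[0.0019,0,-0.0016],"angular":[0,-5.1,0],"grip":1}
    - {"linear":[0.0013,0,-0.0018],"angular":[0,-3.4,0],"grip":1}
    - {"linear":[0.0006,0,-0.0019],"angular":[0,-1.7,0],"grip":1}
    - {"linear":[0,0,-0.0021],"angular":[0,0,0],"grip":1}

```text
clock: 16.18
position: [564.4, -3.7, 53.7]
ee_rot: [-2.758, -1.5, -0.007]
wrist_force: [-0.2, 1.0, -6.9]
finger_gap: 0.267
```

```bash
python3 chk.py
```

```text
F [-0.2  1.  -6.9] M [ 0.03  0.02 -0.01] pos [564.4  -3.7  53.7] gap 0.267 t 16.18 lean 0.29
plate 19993 z [19.1 20.2 29.6] [564.   -5.8] [170.4 121.1] 57.0
ear top z [39.6 41.1 41.9] (seated 34)
pp 20.5 pm 20.5
```

Steady at -7 N with the fixture flat. Continue the same pattern.

Emit:
send_rows:
  steps:
    - {"linear":[-0.0006,0,-0.0001],"angular":[0,1.7,0],"grip":1}
    - {"linear":[-0.0013,0,-0.0003],"angular":[0,3.4,0],"grip":1}
    - {"linear":[-0.0019,0,-0.0004],"angular":[0,5.1,0],"grip":1}
    - {"linear":[-0.0026,0,-0.0005],"angular":[0,6.8,0],"grip":1}
    - {"linear":[-0.0026,0,-0.0005],"angular":[0,6.8,0],"grip":1}
    - {"linear":[-0.0019,0,-0.0007],"angular":[0,5.1,0],"grip":1}
    - {"linear":[-0.0013,0,-0.0008],"angular":[0,3.4,0],"grip":1}
    - {"linear":[-0.0006,0,-0.001],"angular":[0,1.7,0],"grip":1}
    - {"linear":[0,0,-0.0011],"angular":[0,0,0],"grip":1}
    - {"linear":[0.0006,0,-0.0012],"angular":[0,-1.7,0],"grip":1}
    - {"linear":[0.0013,0,-0.0014],"angular":[0,-3.4,0],"grip":1}
    - {"linear":[0.0019,0,-0.0015],"angular":[0,-5.1,0],"grip":1}
    - {"linear":[0.0026,0,-0.0016],"angular":[0,-6.8,0],"grip":1}
    - {"linear":[0.0026,0,-0.0016],"angular":[0,-6.8,0],"grip":1}
    - {"linear":[0.0019,0,-0.0018],"angular":[0,-5.1,0],"grip":1}
    - {"linear":[0.0013,0,-0.002],"angular":[0,-3.4,0],"grip":1}
    - {"linear":[0.0006,0,-0.0021],"angular":[0,-1.7,0],"grip":1}
    - {"linear":[0,0,-0.0023],"angular":[0,0,0],"grip":1}

```text
clock: 17.73
position: [564.3, -4.0, 56.0]
ee_rot: [-2.759, -1.499, -0.006]
wrist_force: [-0.5, 0.8, -7.9]
finger_gap: 0.267
```

```bash
python3 chk.py
```

```text
F [-0.5  0.8 -7.9] M [-0.04  0.07  0.01] pos [564.3  -4.   56. ] gap 0.267 t 17.73 lean 0.25
plate 19497 z [19.1 20.3 29.5] [563.7  -6.2] [170.7 121. ] 57.0
ear top z [41.7 43.4 44.3] (seated 34)
pp 20.4 pm 20.6
```

Emit:
send_rows:
  steps:
    - {"linear":[-0.0007,0,-0.0001],"angular":[0,1.7,0],"grip":1}
    - {"linear":[-0.0014,0,-0.0003],"angular":[0,3.4,0],"grip":1}
    - {"linear":[-0.002,0,-0.0004],"angular":[0,5.1,0],"grip":1}
    - {"linear":[-0.0027,0,-0.0005],"angular":[0,6.8,0],"grip":1}
    - {"linear":[-0.0027,0,-0.0005],"angular":[0,6.8,0],"grip":1}
    - {"linear":[-0.002,0,-0.0007],"angular":[0,5.1,0],"grip":1}
    - {"linear":[-0.0014,0,-0.0008],"angular":[0,3.4,0],"grip":1}
    - {"linear":[-0.0007,0,-0.001],"angular":[0,1.7,0],"grip":1}
    - {"linear":[0,0,-0.0011],"angular":[0,0,0],"grip":1}
    - {"linear":[0.0007,0,-0.0012],"angular":[0,-1.7,0],"grip":1}
    - {"linear":[0.0014,0,-0.0014],"angular":[0,-3.4,0],"grip":1}
    - {"linear":[0.002,0,-0.0015],"angular":[0,-5.1,0],"grip":1}
    - {"linear":[0.0027,0,-0.0016],"angular":[0,-6.8,0],"grip":1}
    - {"linear":[0.0027,0,-0.0016],"angular":[0,-6.8,0],"grip":1}
    - {"linear":[0.002,0,-0.0018],"angular":[0,-5.1,0],"grip":1}
    - {"linear":[0.0014,0,-0.0019],"angular":[0,-3.4,0],"grip":1}
    - {"linear":[0.0007,0,-0.002],"angular":[0,-1.7,0],"grip":1}
    - {"linear":[0,0,-0.0022],"angular":[0,0,0],"grip":1}

```text
clock: 19.28
position: [564.3, -4.0, 58.3]
ee_rot: [-2.759, -1.5, -0.006]
wrist_force: [0.1, -0.1, -6.9]
finger_gap: 0.269
```

```bash
python3 chk.py
```

```text
F [ 0.1 -0.1 -6.9] M [-0.11  0.11 -0.03] pos [564.3  -4.   58.3] gap 0.269 t 19.28 lean 0.25
plate 19240 z [19.1 20.3 29.5] [564.   -6.1] [170.3 120.7] 57.1
ear top z [44.2 45.7 46.6] (seated 34)
pp 20.6 pm 20.6
```

Emit:
send_rows:
  steps:
    - {"linear":[-0.0007,0,-0.0001],"angular":[0,1.7,0],"grip":1}
    - {"linear":[-0.0014,0,-0.0003],"angular":[0,3.4,0],"grip":1}
    - {"linear":[-0.002,0,-0.0004],"angular":[0,5.1,0],"grip":1}
    - {"linear":[-0.0027,0,-0.0005],"angular":[0,6.8,0],"grip":1}
    - {"linear":[-0.0027,0,-0.0005],"angular":[0,6.8,0],"grip":1}
    - {"linear":[-0.002,0,-0.0007],"angular":[0,5.1,0],"grip":1}
    - {"linear":[-0.0014,0,-0.0008],"angular":[0,3.4,0],"grip":1}
    - {"linear":[-0.0007,0,-0.001],"angular":[0,1.7,0],"grip":1}
    - {"linear":[0,0,-0.0011],"angular":[0,0,0],"grip":1}
    - {"linear":[0.0007,0,-0.0012],"angular":[0,-1.7,0],"grip":1}
    - {"linear":[0.0014,0,-0.0014],"angular":[0,-3.4,0],"grip":1}
    - {"linear":[0.002,0,-0.0015],"angular":[0,-5.1,0],"grip":1}
    - {"linear":[0.0027,0,-0.0016],"angular":[0,-6.8,0],"grip":1}
    - {"linear":[0.0027,0,-0.0016],"angular":[0,-6.8,0],"grip":1}
    - {"linear":[0.002,0,-0.0018],"angular":[0,-5.1,0],"grip":1}
    - {"linear":[0.0014,0,-0.0019],"angular":[0,-3.4,0],"grip":1}
    - {"linear":[0.0007,0,-0.002],"angular":[0,-1.7,0],"grip":1}
    - {"linear":[0,0,-0.0022],"angular":[0,0,0],"grip":1}

```text
clock: 20.83
position: [564.3, -4.1, 60.5]
ee_rot: [-2.759, -1.5, -0.006]
wrist_force: [-0.2, -0.5, -7.8]
finger_gap: 0.268
```

```bash
python3 chk.py
```

```text
F [-0.2 -0.5 -7.8] M [-0.06  0.1  -0.01] pos [564.3  -4.1  60.5] gap 0.268 t 20.83 lean 0.24
plate 18752 z [19.2 20.3 29.5] [563.9  -6.1] [170.3 120.8] 57.0
ear top z [46.4 47.9 48.8] (seated 34)
pp 20.5 pm 20.5
```

Emit:
send_rows:
  steps:
    - {"linear":[-0.0007,0,-0.0001],"angular":[0,1.7,0],"grip":1}
    - {"linear":[-0.0014,0,-0.0003],"angular":[0,3.4,0],"grip":1}
    - {"linear":[-0.002,0,-0.0004],"angular":[0,5.1,0],"grip":1}
    - {"linear":[-0.0027,0,-0.0005],"angular":[0,6.8,0],"grip":1}
    - {"linear":[-0.0027,0,-0.0005],"angular":[0,6.8,0],"grip":1}
    - {"linear":[-0.002,0,-0.0007],"angular":[0,5.1,0],"grip":1}
    - {"linear":[-0.0014,0,-0.0008],"angular":[0,3.4,0],"grip":1}
    - {"linear":[-0.0007,0,-0.001],"angular":[0,1.7,0],"grip":1}
    - {"linear":[0,0,-0.0011],"angular":[0,0,0],"grip":1}
    - {"linear":[0.0007,0,-0.0012],"angular":[0,-1.7,0],"grip":1}
    - {"linear":[0.0014,0,-0.0014],"angular":[0,-3.4,0],"grip":1}
    - {"linear":[0.002,0,-0.0015],"angular":[0,-5.1,0],"grip":1}
    - {"linear":[0.0027,0,-0.0016],"angular":[0,-6.8,0],"grip":1}
    - {"linear":[0.0027,0,-0.0016],"angular":[0,-6.8,0],"grip":1}
    - {"linear":[0.002,0,-0.0018],"angular":[0,-5.1,0],"grip":1}
    - {"linear":[0.0014,0,-0.0019],"angular":[0,-3.4,0],"grip":1}
    - {"linear":[0.0007,0,-0.002],"angular":[0,-1.7,0],"grip":1}
    - {"linear":[0,0,-0.0022],"angular":[0,0,0],"grip":1}

```text
clock: 22.38
position: [564.0, -3.9, 61.8]
ee_rot: [-2.758, -1.499, -0.005]
wrist_force: [1.0, 0.3, -9.8]
finger_gap: 0.266
```

```bash
python3 chk.py
```

```text
F [ 1.   0.3 -9.8] M [ 0.02 -0.13 -0.03] pos [564.   -3.9  61.8] gap 0.266 t 22.38 lean 0.23
plate 18557 z [19.2 20.3 29.6] [563.7  -6.5] [169.9 120.9] 57.0
ear top z [47.7 49.2 50. ] (seated 34)
pp 20.7 pm 20.6
```

Resistance is up slightly near the top, so I rock again with less lift.

Emit:
send_rows:
  steps:
    - {"linear":[-0.0007,0,0],"angular":[0,1.7,0],"grip":1}
    - {"linear":[-0.0014,0,0],"angular":[0,3.4,0],"grip":1}
    - {"linear":[-0.002,0,0],"angular":[0,5.1,0],"grip":1}
    - {"linear":[-0.0027,0,0],"angular":[0,6.8,0],"grip":1}
    - {"linear":[-0.0027,0,0],"angular":[0,6.8,0],"grip":1}
    - {"linear":[-0.002,0,-0.0001],"angular":[0,5.1,0],"grip":1}
    - {"linear":[-0.0014,0,-0.0002],"angular":[0,3.4,0],"grip":1}
    - {"linear":[-0.0007,0,-0.0003],"angular":[0,1.7,0],"grip":1}
    - {"linear":[0,0,-0.0004],"angular":[0,0,0],"grip":1}
    - {"linear":[0.0007,0,-0.0005],"angular":[0,-1.7,0],"grip":1}
    - {"linear":[0.0014,0,-0.0006],"angular":[0,-3.4,0],"grip":1}
    - {"linear":[0.002,0,-0.0007],"angular":[0,-5.1,0],"grip":1}
    - {"linear":[0.0027,0,-0.0008],"angular":[0,-6.8,0],"grip":1}
    - {"linear":[0.0027,0,-0.0008],"angular":[0,-6.8,0],"grip":1}
    - {"linear":[0.002,0,-0.0009],"angular":[0,-5.1,0],"grip":1}
    - {"linear":[0.0014,0,-0.001],"angular":[0,-3.4,0],"grip":1}
    - {"linear":[0.0007,0,-0.0011],"angular":[0,-1.7,0],"grip":1}
    - {"linear":[0,0,-0.0012],"angular":[0,0,0],"grip":1}

```text
clock: 23.93
position: [564.0, -4.4, 63.7]
ee_rot: [-2.759, -1.499, -0.005]
wrist_force: [0.6, -0.1, -2.8]
finger_gap: 0.269
```

```bash
python3 chk.py
```

```text
F [ 0.6 -0.1 -2.8] M [-0.05 -0.04 -0.06] pos [564.   -4.4  63.7] gap 0.269 t 23.93 lean 0.19
plate 18587 z [19.1 20.2 29.6] [563.8  -6.3] [170.  120.8] 57.0
ear top z [49.7 51.2 52. ] (seated 34)
pp 20.6 pm 20.6
```

Fz is down to the block's weight (-2.8 N), so it is free. Lift 15 mm gently and hold.

Emit:
send_rows:
  steps:
    - {"linear":[0,0,-0.0005],"angular":[0,0,0],"grip":1}
    - {"linear":[0,0,-0.001],"angular":[0,0,0],"grip":1}
    - {"linear":[0,0,-0.002],"angular":[0,0,0],"grip":1}
    - {"linear":[0,0,-0.0035],"angular":[0,0,0],"grip":1}
    - {"linear":[0,0,-0.0055],"angular":[0,0,0],"grip":1}
    - {"linear":[0,0,-0.0075],"angular":[0,0,0],"grip":1}
    - {"linear":[0,0,-0.0095],"angular":[0,0,0],"grip":1}
    - {"linear":[0,0,-0.0115],"angular":[0,0,0],"grip":1}
    - {"linear":[0,0,-0.0135],"angular":[0,0,0],"grip":1}
    - {"linear":[0,0,-0.015],"angular":[0,0,0],"grip":1}
    - {"linear":[0,0,-0.015],"angular":[0,0,0],"grip":1}
    - {"linear":[0,0,-0.015],"angular":[0,0,0],"grip":1}
    - {"linear":[0,0,-0.015],"angular":[0,0,0],"grip":1}
    - {"linear":[0,0,-0.015],"angular":[0,0,0],"grip":1}

```text
clock: 25.15
position: [564.2, -3.9, 78.5]
ee_rot: [-2.76, -1.501, 0.0]
wrist_force: [-0.4, 0.2, -2.7]
finger_gap: 0.273
```

```bash
python3 chk.py; python3 - <<'E'
from h import *
w,_=snap("wrist");q,T=snap("scene");Y=cloud(q,T);t,T2=snap("top");X=cloud(t,T2)
for n,A in(("scene",Y),("top",X)):
    m=(np.hypot(A[...,0]-524.5,A[...,1]+66.5)<9)&(A[...,2]>56)&(A[...,2]<85)
    print(n,"pin head",m.sum(),np.round(np.median(A[m],0),1) if m.any() else None, A[m][:,2].max() if m.any() else None)
a=cv2.resize(w["pixels"][100:350,130:400],(432,400));b=cv2.resize(q["pixels"][130:240,215:315],(364,400),interpolation=cv2.INTER_CUBIC)
cv2.imwrite("pics/f.png",np.hstack([a,b]))
E
```

```text
F [-0.4  0.2 -2.7] M [-0.05 -0.02  0.02] pos [564.2  -3.9  78.5] gap 0.273 t 25.15 lean -0.01
plate 16519 z [19.1 20.3 29.5] [570.2   3.2] [147.  120.6] 57.1
pin 68 z [72.1 73.7 76.2] [528.4 -61.7] [ 2.9 12.2] 57.1
ear top z [64.3 65.8 66.7] (seated 34)
pp 20.6 pm 20.5 scene pin head 28 [525.2 -63.8  74.9] 77.69275285665287
top pin head 0 None None
```

View pics/f.png

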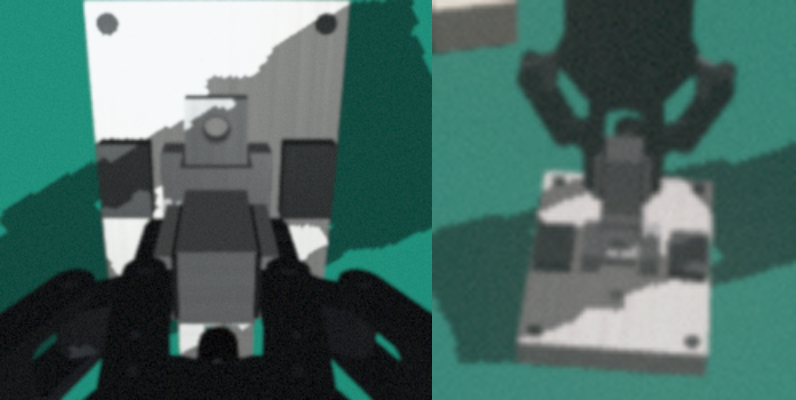

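The left view shows the block upright in the fingers, the fixture flat below, and the pin head still at the post (217,340). The right view shows the same. The block's underside is about 16 mm above the jaws.

```bash
python3 -c "
from rig import env
print(env.sign_off())"
```

```text
the job is handed in; nothing more can be done
None
```

The job is handed in at about 25 s of the 64 s limit. The pin is parked upright in the notch, and the arm is holding the block about 16 mm above the jaws.

- **Pin:** I drew it straight out, carried it over the block and lowered it into the notch. After release, the wrist camera put the head top at 76.0 mm, which is the parked height, within about 1 mm of where the notch should be. At the end the scene camera and wrist picture still showed it there. In that final check the top camera couldn't see it, probably because the gripper was in the way.
- **Block:** I freed it by rocking it about ±6.8° with a small lift on each swing. The upward pull stayed at or below about 10 N at every check, against about 14 N for the fixture's weight. It is held upright (lean 0.0°), and the wrist reads -2.7 N, which matches the block's own weight.
- **Fixture:** It stayed flat, with the plate top steady at about 20.5 mm at both corners checked. The measured plate centre moved 1–2 mm along y during the rocking. I put that down to the changing view of the plate, as its angle did not change, but I can't rule out a slight slide.
- **Bystanders:** The arm's work was all over the fixture, and its only pass elsewhere was at about 200 mm height. I did not measure the other items again at the end.

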